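Set out the light-sensitive reagents in their spill trays

TASK

Set out the light-sensitive reagents for the assay: stand each of the three amber bottles upright in the spill tray of the same colour as its cap, flat on the tray's floor, first the red-capped one, then the yellow, then the blue. They are glass, so set them down rather than drop them, and leave the white bottles, the spirit burner and the tip box where they are.

Things in the scene. Friction and masses are not known exactly. Their poses are not given: they have to be found in the camera images.
- amber_red_mid (a point): Amber (dark brown) bottle with a red cap, loose, 75 to 155 g. A round reagent bottle 46 mm in diameter and 84 mm tall, upright on the bench: straight-sided up to 57 mm, then a shoulder, then a screw cap 29 mm in diameter (height 66 to 84 mm). The point lies on its axis half-way up, 42 mm above its underside; z points up along its axis. To be moved.
- amber_yellow_mid (a point): Amber (dark brown) bottle with a yellow cap, loose, 75 to 155 g. A round reagent bottle 46 mm in diameter and 84 mm tall, upright on the bench: straight-sided up to 57 mm, then a shoulder, then a screw cap 29 mm in diameter (height 66 to 84 mm). The point lies on its axis half-way up, 42 mm above its underside; z points up along its axis. To be moved.
- amber_blue_mid (a point): Amber (dark brown) bottle with a blue cap, loose, 75 to 155 g. A round reagent bottle 46 mm in diameter and 84 mm tall, upright on the bench: straight-sided up to 57 mm, then a shoulder, then a screw cap 29 mm in diameter (height 66 to 84 mm). The point lies on its axis half-way up, 42 mm above its underside; z points up along its axis. To be moved.
- tray_red: Red round spill tray, open on top, fixed to the bench: outside diameter 76 mm at the foot and 82 mm at the rim, 14 mm high, wall 4 mm, floor 4 mm thick; inside about 68 mm wide at the floor and 74 mm at the rim. Origin at the centre of its underside, on the bench; z up.
- tray_yellow: Yellow round spill tray, open on top, fixed to the bench: outside diameter 76 mm at the foot and 82 mm at the rim, 14 mm high, wall 4 mm, floor 4 mm thick; inside about 68 mm wide at the floor and 74 mm at the rim. Origin at the centre of its underside, on the bench; z up.
- tray_blue: Blue round spill tray, open on top, fixed to the bench: outside diameter 76 mm at the foot and 82 mm at the rim, 14 mm high, wall 4 mm, floor 4 mm thick; inside about 68 mm wide at the floor and 74 mm at the rim. Origin at the centre of its underside, on the bench; z up.
- white_red_mid (a point): White plastic bottle with a red cap, loose; same shape and size as the amber ones. The point lies on its axis half-way up, 42 mm above its underside; z points up along its axis. Not to be moved.
- white_blue_mid (a point): White plastic bottle with a blue cap, loose; same shape and size as the amber ones. The point lies on its axis half-way up, 42 mm above its underside; z points up along its axis. Not to be moved.
- burner_mid (a point): Unlit spirit burner: round pale blue-grey glass body 74 mm in diameter, narrowing above 35 mm to a brass collar and a 22 mm aluminium cap, 90 mm tall in all, loose. The point lies on its axis 45 mm above the bench; z up. Not to be moved.
- tip_box_mid (a point): Pipette tip box, white with light blue tips, 85 mm (its x) by 122 mm (its y), 64 mm tall, loose, beyond the bottles. The point lies 30 mm above the bench at its centre; z up. Not to be moved.
Things that resemble listed ones, but are neither listed nor needed, are in the scene too. Leave any purple or turquoise look-alike of the part that bears amber_red_mid alone. What is shaped like the part that bears amber_blue_mid but pink or turquoise is not meant.

How it is judged:
By the outcome, as a careful person would: the job done as asked, in the order asked, and still so for the second after the job is handed in, with the robot touching nothing.
It also fails if it takes over 83 s, if anything falls off the work surface, if the arm or the gripper's body presses on something with over 40 N, if the wrist force passes 120 N, or if a joint passes its speed limit or range.

ROBOT

A 7-joint arm with a two-finger parallel gripper is mounted at the origin on the work surface. World frame = base frame: x ahead of the robot, y to its left, z up, the work surface at z = 0. Lengths are in m, angles in rad, forces in N, time in s.
With the tool pointing down it reaches from about 0.425 to 0.875 m from the base axis. Payload 8.4 kg.
Tool frame: the origin (TCP) lies midway between the tips of the shut fingers; the grasp point (between the pads) lies 19 mm behind it; z points along the fingers, y is the line along which they close (so a half turn about z gives the same grasp; the last joint's range is limited). The gripper opens to 87 mm and grips with 3 to 60 N. Pads are 19 mm wide; open, the fingers measure 117 mm over their backs; the gripper's body (75 mm by 190 mm) begins 51 mm behind the grasp point.
Start: joints at [1.053, 0.333, 0.04, 1.465, -0.013, 1.343, -0.059], TCP at [0.264, -0.594, 0.223] pointing down, gripper open.
Joint ranges: [-2.58, 2.58], [-0.38, 2.09], [-1.3, 1.39], [0.25, 2.4], [-1.5, 4.64], [0.08, 2.09], [-2.65, 2.65]. Speed limits (rad/s): [2.22, 2.22, 2.79, 2.79, 3.14, 3.14, 3.14].

INTERFACE

Orientations are given as a unit quaternion [w, x, y, z].
In Python, from cell import bot gives the robot as it stands.
- The arm moves only by the shell command python3 -m pendant 'ROWS' [OPENING]. ROWS is JSON, one flat list of numbers, 4 for each row, row after row: the shift along the tool's x, y, z in m, then the turn about the tool's z in rad. A call has 1 to 8 rows; each row shifts and turns the commanded pose from where the row before left it, along the tool's axes as they then stand; what a row does not reach is not made up. A row lasts 1/12 s, in which the tool goes at most 41.7 mm and 7.16 degrees, less where a joint would pass 70% of its speed; a pose out of reach is approached as far as the arm can. A call with a gripper value outside its range is refused whole. OPENING is the finger opening in m, from 0 to 0.087, set as the call begins (- or left out, the last holds). The fingers move at their own pace and stop on an object; the grip force is fixed at half the most. Time passes only in rows, so rows that do not move let the fingers close. It gives the time, the measured TCP pose, the force, the opening and the grip force at its end, in the units of the state.
- bot.state(): the state, without advancing time (a new reading comes with each control period).
- bot.capture(name): name is "scene" or "top" or "wrist"; returns the picture (400x640x3 uint8, red, green, blue); there is no depth.
- bot.calibration(name): a dict with "fovy" (degrees; the focal length in pixels is half the picture's height over the tangent of half this angle, whatever the lens; pixels are square), "cx", "cy" (the principal point, pixels), "T" (4x4, takes a point from camera to world coordinates); the wrist camera has in their place "hand_eye" (4x4, takes a point from camera to tool coordinates, whose origin is the TCP and whose axes are the flange's). Camera axes: x right, y up, looking along -z (the intrinsics and any distortion apply to the point x, -y, -z); pixel columns grow to the right and rows downward; lengths in m; the calibration is good to about 2 mm. A picture is of the moment at which its call begins: read the wrist's pose just before it. calibration takes no time and is no camera call.
- bot.hand_in(): hands the job in; it is judged then, once.
Trained networks look in the newest picture that a camera, given by its name, has taken for a name from the list of things; names that differ only in an ending like _2 or _b are one class to them, and where a whole thing is asked for, a point or a joint stands for the part that bears it (a point fixed in the world has none). Each returns a list of dicts, best first, with "p" (0 to 1); they miss things now and then, are a little off and sometimes report something else, mostly with a low value. They report only what shows in the picture. A call takes as long as a camera call. They do not tell look-alikes from the thing itself.
- bot.search_frame(name, camera): "uv" ([column, row] in pixels, amid what is visible of it).
- bot.masks_of(name, camera): "pixels" (400x640 bool, what is visible of it) and "uv" ([column, row] in pixels, amid what is visible of it).
- bot.tip_of(name, camera): "uv" ([column, row] in pixels: a listed point, or the origin of a listed thing).
The state is a dict: "t": time; "joint_pos": joint angles; "qvel": joint speeds; "joint_efforts": joint torques, N m; "position": TCP position; "tcp_rot": TCP orientation; "wrist_force": force on the tool from outside, world axes, zero at the start; "moment": the same for the moment, N m; "opening": finger opening in m; "finger_force": force on a finger pad.
Only numpy, scipy, OpenCV 4.12 (cv2) and the standard library are available. Lean on these libraries where they do the work, as an engineer would, in place of code of your own. Each camera call takes 0.05 s, during which the arm holds its last target. There are 200 camera calls.

## Working session

There is one attempt and no reset: what is moved stays moved. The work goes in short steps, Python scripts to look and compute and a shell command to move; the robot and the scene stay as the last step left them, time stands still between calls to the robot, and variables do not carry over. Pictures are saved under pics/ and viewed, at most 14 in all, crops included, and the job is handed in when it is done.

```bash
ls; mkdir -p pics
python3 - <<'E'
from cell import bot
import cv2
s=bot.state();print(s['t'],s['position'],s['tcp_rot'],s['opening'])
for n in('scene','top'):
    cv2.imwrite(f'pics/{n}0.png',bot.capture(n)[:,:,::-1])
    c=bot.calibration(n);print(n,c)
print(bot.calibration('wrist'))
E
```

```text
pics
0.0 [ 0.26410965 -0.59339994  0.22164831] [-7.90914817e-04  9.78154596e-01  2.07877153e-01 -2.23054662e-04] 0.08719083441317767
scene {'fovy': 49.70712255297256, 'cx': 315.97571609633434, 'cy': 202.49221448389622, 'T': array([[ 0.19420061, -0.81493423,  0.54604792,  1.14659994],
       [ 0.98096019,  0.16235218, -0.10657805, -0.11112455],
       [-0.00179797,  0.55634879,  0.83094692,  0.91728891],
       [ 0.        ,  0.        ,  0.        ,  1.        ]])}
top {'fovy': 49.793124887539754, 'cx': 318.0948526525338, 'cy': 201.47365220359754, 'T': array([[ 0.05667282,  0.97804598, -0.2005349 ,  0.37009069],
       [-0.99839154,  0.05519766, -0.01294446, -0.01059876],
       [-0.00159122,  0.20094595,  0.97960104,  1.22201282],
       [ 0.        ,  0.        ,  0.        ,  1.        ]])}
{'fovy': 70.23506023292687, 'cx': 322.48440604974616, 'cy': 197.97751593754197, 'hand_eye': array([[-6.42299888e-04,  9.69739419e-01,  2.44141447e-01,
         6.66614581e-02],
       [ 9.99999638e-01,  7.59123916e-04, -3.84419487e-04,
         1.55408682e-03],
       [-5.58120341e-04,  2.44141112e-01, -9.69739556e-01,
        -1.62592034e-01],
       [ 0.00000000e+00,  0.00000000e+00,  0.00000000e+00,
         1.00000000e+00]])}
```

View pics/top0.png

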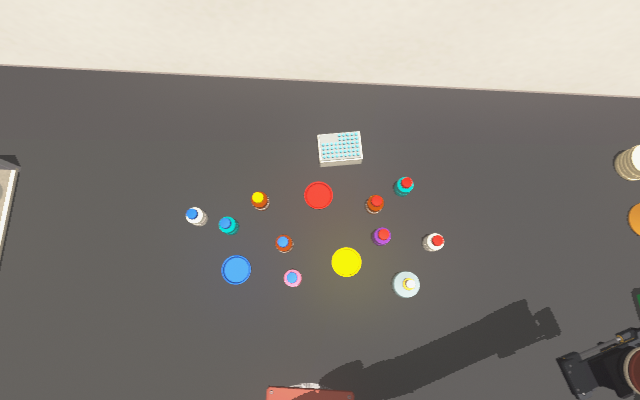

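View pics/scene0.png

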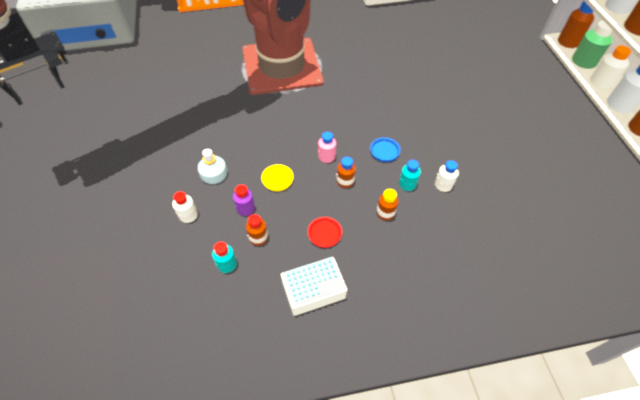

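Top view: the amber bottles are red-capped at (375,203), yellow at (259,200) and blue at (284,243). The trays are red (318,195), yellow (346,262) and blue (236,270). Turquoise, purple, pink and white look-alikes stand nearby. Next I'll measure these in both cameras.

```bash
cat > h.py <<'E'
import numpy as np
from scipy.spatial.transform import Rotation as R
from cell import bot
def cam(n,st=None):
    c=bot.calibration(n)
    if n=='wrist':
        T=np.eye(4);q=st['tcp_rot'];T[:3,:3]=R.from_quat([q[1],q[2],q[3],q[0]]).as_matrix();T[:3,3]=st['position'];T=T@c['hand_eye']
    else: T=np.array(c['T'])
    return 200/np.tan(np.radians(c['fovy'])/2),c['cx'],c['cy'],T
def ray(C,uv):
    f,cx,cy,T=C
    d=T[:3,:3]@np.array([(uv[0]-cx)/f,-(uv[1]-cy)/f,-1]);return T[:3,3],d/np.linalg.norm(d)
def onz(C,uv,z):
    o,d=ray(C,uv);return o+d*(z-o[2])/d[2]
def proj(C,p):
    f,cx,cy,T=C;q=T[:3,:3].T@(np.array(p)-T[:3,3]);return np.array([cx-f*q[0]/q[2],cy+f*q[1]/q[2]])
E
python3 - <<'E'
from h import *
import cv2
names=['amber_red_mid','amber_yellow_mid','amber_blue_mid','tray_red','tray_yellow','tray_blue','burner_mid','tip_box_mid']
for n in ('top','scene'):
    im=bot.capture(n);C=cam(n)
    for k in names:
        z=.042 if 'amber' in k else .045 if 'burn' in k else .03 if 'box' in k else 0
        for d in bot.tip_of(k,n)[:4]:
            print(n,k,round(d['p'],2),np.round(d['uv']),onz(C,d['uv'],z)[:2].round(3))
    if n=='top': cv2.imwrite('pics/topc.png',cv2.resize(im[160:300,170:460,::-1],None,fx=2.7,fy=2.7,interpolation=3))
E
```

```text
top amber_red_mid 0.86 [403. 184.] [ 0.674 -0.23 ]
top amber_red_mid 0.66 [382. 236.] [ 0.524 -0.176]
top amber_red_mid 0.55 [377. 204.] [ 0.615 -0.16 ]
top amber_yellow_mid 0.6 [339. 148.] [ 0.773 -0.047]
top amber_yellow_mid 0.51 [261. 204.] [0.596 0.165]
top amber_blue_mid 0.67 [259. 201.] [0.605 0.169]
top amber_blue_mid 0.66 [280. 246.] [0.482 0.101]
top amber_blue_mid 0.64 [296. 277.] [0.4   0.051]
top amber_blue_mid 0.63 [227. 226.] [0.529 0.252]
top tray_red 0.72 [318. 195.] [0.64  0.008]
top tray_yellow 0.87 [346. 263.] [ 0.448 -0.084]
top tray_blue 0.58 [237. 271.] [0.409 0.22 ]
top burner_mid 0.93 [408. 285.] [ 0.395 -0.249]
top burner_mid 0.37 [378. 203.] [ 0.617 -0.161]
top tip_box_mid 0.73 [337. 147.] [ 0.777 -0.042]
top tip_box_mid 0.17 [260. 202.] [0.604 0.168]
scene amber_red_mid 0.84 [225. 254.] [ 0.669 -0.228]
scene amber_red_mid 0.73 [243. 197.] [ 0.521 -0.173]
scene amber_red_mid 0.69 [258. 227.] [ 0.613 -0.146]
scene amber_yellow_mid 0.62 [388. 204.] [0.61  0.172]
scene amber_blue_mid 0.95 [348. 172.] [0.494 0.099]
scene amber_blue_mid 0.89 [409. 176.] [0.538 0.248]
scene amber_blue_mid 0.87 [326. 146.] [0.398 0.062]
scene tray_red 0.62 [321. 231.] [0.628 0.003]
scene tray_yellow 0.86 [277. 178.] [ 0.448 -0.08 ]
scene tray_blue 0.76 [381. 152.] [0.413 0.217]
scene tray_blue 0.48 [348. 171.] [0.462 0.11 ]
scene burner_mid 0.85 [211. 164.] [ 0.403 -0.243]
scene tip_box_mid 0.87 [313. 282.] [ 0.77  -0.044]
```

View pics/topc.png

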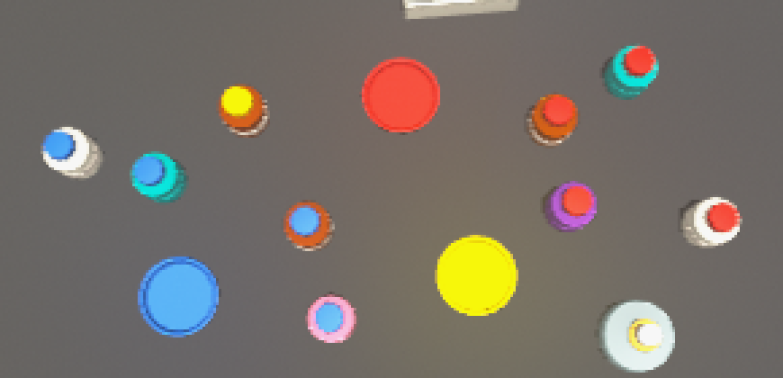

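The crop confirms it: amber with red cap at (375,203), amber with yellow cap at (260,200), amber with blue cap at (284,243). The rest are turquoise, purple, pink or white. I'll square the tool to the world axes, then travel to above the red-capped one.

```bash
python3 -m pendant '[0,0,0,0.1047, 0,0,0,0.1047, 0,0,0,0.1047, 0,0,0,0.1047]'
python3 -m pendant '[0.0218,-0.0276,0,0, 0.0218,-0.0276,0,0, 0.0218,-0.0276,0,0, 0.0218,-0.0276,0,0, 0.0218,-0.0276,0,0, 0.0218,-0.0276,0,0, 0.0218,-0.0276,0,0, 0.0218,-0.0276,0,0]'
python3 -m pendant '[0.0218,-0.0276,0,0, 0.0218,-0.0276,0,0, 0.0218,-0.0276,0,0, 0.0218,-0.0276,0,0, 0.0218,-0.0276,0,0, 0.0218,-0.0276,0,0, 0.0218,-0.0276,0,0, 0.0218,-0.0276,0,0]'
python3 -m pendant '[0,0,0,0, 0,0,0,0, 0,0,0,0]'
python3 - <<'E'
from h import *
import cv2
st=bot.state();im=bot.capture('wrist');C=cam('wrist',st)
print(st['t'],st['position'],st['tcp_rot'],st['joint_pos'].round(2) if hasattr(st['joint_pos'],'round') else st['joint_pos'])
cv2.imwrite('pics/w1.png',im[:,:,::-1])
for k in('amber_red_mid','tray_red'):
    for d in bot.tip_of(k,'wrist'): print(k,round(d['p'],2),np.round(d['uv']),onz(C,d['uv'],.042 if 'amb' in k else 0).round(4))
E
```

```text
t: 1.33
position: [0.2643, -0.5938, 0.2226]
tcp_rot: [-0.0, 1.0, -0.003, 0.0]
wrist_force: [0.2, 0.5, -0.4]
opening: 0.0872
finger_force: 0.0
t: 2.0
position: [0.4395, -0.3716, 0.2228]
tcp_rot: [0.0, 1.0, -0.0, 0.0]
wrist_force: [-1.0, 0.0, -0.1]
opening: 0.0869
finger_force: 0.0
t: 2.67
position: [0.614, -0.1508, 0.2228]
tcp_rot: [0.0, 1.0, -0.0, 0.0]
wrist_force: [0.7, -0.3, 0.4]
opening: 0.0867
finger_force: 0.0
t: 2.92
position: [0.6129, -0.1528, 0.2224]
tcp_rot: [0.0, 1.0, -0.0, -0.0]
wrist_force: [0.1, -0.7, 0.5]
opening: 0.0873
finger_force: 0.0
2.9167 [ 0.61285993 -0.15280631  0.22235765] [ 2.22556370e-04  9.99999934e-01 -5.82574410e-05 -2.82644325e-04] [ 0.35  0.31 -0.23  1.5   0.07  1.34 -1.45]
amber_red_mid 0.91 [340. 244.] [ 0.5328 -0.1769  0.042 ]
amber_red_mid 0.71 [319. 179.] [ 0.6173 -0.1496  0.042 ]
amber_red_mid 0.61 [391. 136.] [ 0.6686 -0.2349  0.042 ]
tray_red 0.58 [204. 159.] [0.6371 0.0059 0.    ]
```

View pics/w1.png

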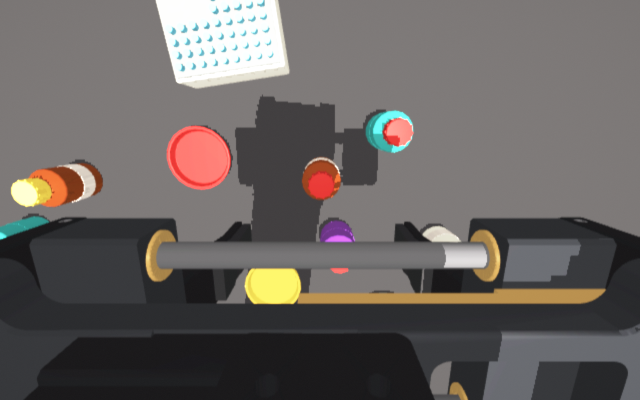

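The wrist view shows the amber red-capped bottle at (321,180), the red tray at (199,157), purple at (338,240) and turquoise at (390,132). Next, cap and tray centres by colour.

```bash
cat >> h.py <<'E'
import cv2
HUE={'red':[(0,6),(174,180)],'yellow':[(24,34)],'blue':[(98,118)]}
def blob(im,col,uv,r,smin=150,vmin=90):
    """centre of the coloured blob nearest uv (within r px): ellipse fit of its hull"""
    h=cv2.cvtColor(im,cv2.COLOR_RGB2HSV)
    m=sum(((h[...,0]>=a)&(h[...,0]<=b)) for a,b in HUE[col]).astype(bool)&(h[...,1]>smin)&(h[...,2]>vmin)
    yy,xx=np.mgrid[:400,:640];m&=(xx-uv[0])**2+(yy-uv[1])**2<r*r
    n,_,s,c=cv2.connectedComponentsWithStats(m.astype(np.uint8));i=1+np.argmax(s[1:,4])
    return c[i],s[i]
E
python3 - <<'E'
from h import *
im=cv2.imread('pics/w1.png')[:,:,::-1].copy();C=cam('wrist',bot.state())
for col,uv,r,z in(('red',(321,186),17,.084),('red',(199,157),40,.012),):
    c,s=blob(im,col,uv,r,vmin=170 if r<20 else 90);print('wrist',c.round(1),s,onz(C,c,z).round(4))
T=cam('top');it=cv2.imread('pics/top0.png')[:,:,::-1].copy()
S=cam('scene');isc=cv2.imread('pics/scene0.png')[:,:,::-1].copy()
for col,cap,tray,cs,ts in(('red',(376.5,200.5),(318,195),(255,221),(325,232)),('yellow',(258,197),(346,262),(390,195),(277,178)),('blue',(283,241),(236,270),(347,162),(385,150))):
    for n,K,i,a,b in(('top',T,it,cap,tray),('scene',S,isc,cs,ts)):
        c,s=blob(i,col,a,9,vmin=150);d,t=blob(i,col,b,22)
        print(n,col,'cap',c.round(1),s,onz(K,c,.08).round(4)[:2],'tray',d.round(1),t,onz(K,d,.01).round(4)[:2])
E
```

```text
wrist [320.8 184.3] [308 170  27  29 599] [ 0.6191 -0.1537  0.084 ]
wrist [192.6 157. ] [170 126  61  62 693] [0.6416 0.0139 0.012 ]
top red cap [376.3 200.7] [371 196  11  11  96] [ 0.615  -0.1527] tray [318.1 194.9] [304 181  29  28 620] [0.6376 0.0066]
scene red cap [254.2 220.6] [247 214  15  14 151] [ 0.6174 -0.1509] tray [324.4 231.9] [308 217  34  31 837] [0.6384 0.0087]
top yellow cap [257.3 197. ] [252 192  11  11  95] [0.6069 0.1699] tray [346.1 261.6] [332 247  30  30 708] [ 0.4515 -0.0825]
scene yellow cap [389.5 194.9] [383 189  14  13 146] [0.6091 0.1707] tray [277.  177.2] [261 164  33  28 695] [ 0.4518 -0.0799]
top blue cap [281.3 240. ] [278 237  10   8  38] [0.494  0.0961] tray [235.7 269.2] [222 255  29  29 668] [0.4131 0.2235]
scene blue cap [346.7 162.1] [342 157  11  12 100] [0.4926 0.0948] tray [384.7 149.4] [371 138  29  24 564] [0.4148 0.2252]
```

The cameras agree to about 2 mm: red bottle (0.617,-0.152), red tray (0.638,0.008). Descend and grip.

```bash
python3 -m pendant '[0.004,-0.001,0.024,0, 0,0,0.03,0, 0,0,0.03,0, 0,0,0.03,0, 0,0,0.03,0, 0,0,0.03,0, 0,0,0.02,0, 0,0,0,0]'
python3 -m pendant '[0,0,0,0, 0,0,0,0, 0,0,0,0, 0,0,0,0, 0,0,0,0, 0,0,0,0, 0,0,0,0, 0,0,0,0]' 0.02
```

```text
t: 3.73
position: [0.6133, -0.152, 0.0239]
tcp_rot: [-0.001, 1.0, -0.001, -0.004]
wrist_force: [-0.7, 0.3, -0.3]
opening: 0.0871
finger_force: 0.0
t: 4.4
position: [0.6173, -0.1512, 0.0289]
tcp_rot: [0.0, 1.0, -0.0, 0.0]
wrist_force: [-0.7, 0.6, 2.2]
opening: 0.0448
finger_force: 30.0
```

Gripped. Lift and carry to the red tray.

```bash
python3 -m pendant '[0,0,-0.015,0, 0,0,-0.02,0, 0,0,-0.015,0, 0.004,-0.0285,0,0, 0.004,-0.03,0,0, 0.004,-0.03,0,0, 0.004,-0.03,0,0, 0.004,-0.03,0,0]'
python3 -m pendant '[0.001,-0.01,0,0, 0,0,0,0, 0,0,0,0, 0,0,0,0, 0,0,0,0]'
python3 - <<'E'
from h import *
st=bot.state();im=bot.capture('top');print(st['position'],st['opening'],st['wrist_force'])
cv2.imwrite('pics/c1.png',bot.capture('wrist')[:,:,::-1])
E
```

```text
t: 5.07
position: [0.637, -0.0014, 0.0785]
tcp_rot: [0.0, 1.0, -0.0, -0.0]
wrist_force: [0.4, -1.2, -0.6]
opening: 0.045
finger_force: 30.0
t: 5.48
position: [0.638, 0.0052, 0.0784]
tcp_rot: [0.0, 1.0, -0.001, -0.0]
wrist_force: [0.1, -0.5, -0.8]
opening: 0.0453
finger_force: 30.0
[0.63801422 0.0051659  0.07841297] 0.045344029815558004 [ 0.08915965 -0.49126397 -0.78839635]
```

View pics/c1.png

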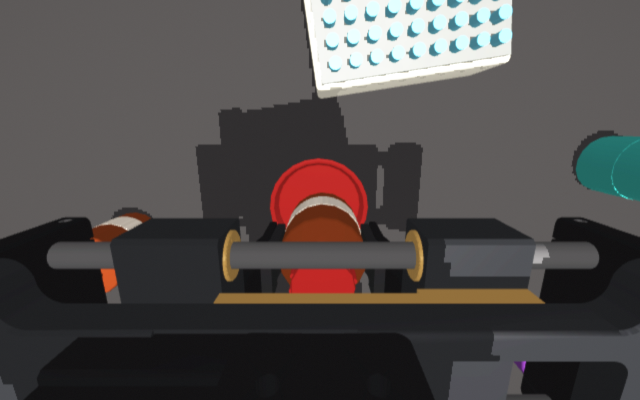

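The bottle is held upright over the red tray (tray at (320,200), bottle at (323,230)), roughly aligned. Lower it to just above the floor, then creep.

```bash
python3 -m pendant '[0,-0.002,0.015,0, 0,0,0.015,0, 0,0,0.01,0, 0,0,0.003,0, 0,0,0,0, 0,0,0,0, 0,0,0,0]'
python3 -m pendant '[0,0,0.001,0, 0,0,0.001,0, 0,0,0,0, 0,0,0,0, 0,0,0,0]'
```

```text
t: 6.17
position: [0.6387, 0.0092, 0.0364]
tcp_rot: [-0.0, 1.0, -0.0, 0.001]
wrist_force: [-0.0, -0.6, -1.4]
opening: 0.0453
finger_force: 30.0
t: 6.58
position: [0.6381, 0.0093, 0.0337]
tcp_rot: [-0.0, 1.0, 0.0, 0.0]
wrist_force: [0.0, 0.4, -1.2]
opening: 0.0451
finger_force: 30.0
```

```bash
python3 -m pendant '[0,0,0.001,0, 0,0,0,0, 0,0,0,0, 0,0,0,0]'; python3 -m pendant '[0,0,0.001,0, 0,0,0,0, 0,0,0,0, 0,0,0,0]'
```

```text
t: 6.92
position: [0.6383, 0.0093, 0.0329]
tcp_rot: [-0.0, 1.0, -0.0, 0.0]
wrist_force: [-1.8, -0.3, 3.9]
opening: 0.0451
finger_force: 30.0
t: 7.25
position: [0.6384, 0.0093, 0.0329]
tcp_rot: [0.0, 1.0, -0.0, 0.0]
wrist_force: [-5.7, -0.6, 12.4]
opening: 0.0449
finger_force: 30.0
```

On the floor. Relax, release, rise, and view it from above.

```bash
python3 -m pendant '[0,0,-0.001,0, 0,0,0,0]'; python3 -m pendant '[0,0,0,0, 0,0,0,0, 0,0,0,0, 0,0,0,0, 0,0,0,0, 0,0,0,0]' 0.087
python3 -m pendant '[0,0,-0.02,0, 0,0,-0.03,0, 0,0,-0.03,0, 0,0,-0.03,0, 0,0,-0.03,0, 0,0,-0.01,0, 0,0,0,0, 0,0,0,0]'
python3 - <<'E'
from h import *
st=bot.state();im=bot.capture('wrist');print(st['position'],st['opening'],st['wrist_force'])
cv2.imwrite('pics/c2.png',im[:,:,::-1])
E
```

```text
t: 7.42
position: [0.6383, 0.0093, 0.0329]
tcp_rot: [-0.0, 1.0, -0.0, 0.0]
wrist_force: [-1.8, -0.3, 6.4]
opening: 0.045
finger_force: 30.0
t: 7.92
position: [0.638, 0.0093, 0.0323]
tcp_rot: [-0.0, 1.0, -0.0, -0.0]
wrist_force: [0.8, 0.3, -0.0]
opening: 0.0769
finger_force: 0.0
t: 8.58
position: [0.6382, 0.0092, 0.1824]
tcp_rot: [0.0, 1.0, -0.0, 0.0]
wrist_force: [-0.5, -0.0, -1.2]
opening: 0.0869
finger_force: 0.0
[0.6381799  0.00922286 0.18240015] 0.08687336182481051 [-0.48981732 -0.03906973 -1.18953887]
```

View pics/c2.png

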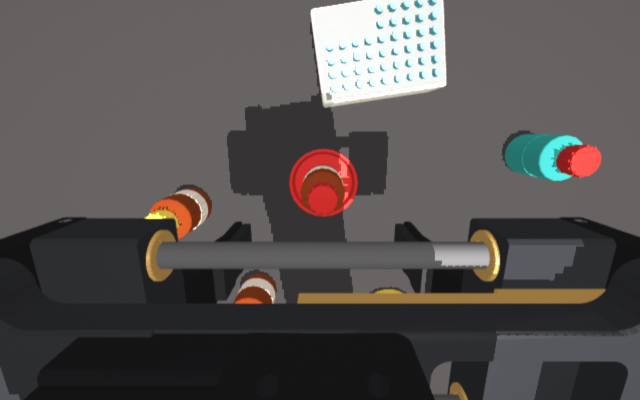

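Red-capped bottle stands upright in the red tray, centred at (323,185). On to the yellow-capped bottle at (0.608,0.170).

```bash
python3 -m pendant '[-0.006,-0.0322,0,0, -0.006,-0.0322,0,0, -0.006,-0.0322,0,0, -0.006,-0.0322,0,0, -0.006,-0.0322,0,0, 0,0,0,0, 0,0,0,0, 0,0,0,0]'
python3 - <<'E'
from h import *
st=bot.state();im=bot.capture('wrist');C=cam('wrist',st);u=proj(C,[.608,.17,.08]);print(st['position'],u)
c,s=blob(im,'yellow',u,30,vmin=150);print(c,s,onz(C,c,.08))
for d in bot.tip_of('amber_yellow_mid','wrist'):print(d,onz(C,d['uv'],.042))
E
```

```text
t: 9.3
position: [0.6076, 0.1694, 0.1808]
tcp_rot: [0.001, 1.0, 0.0, -0.001]
wrist_force: [-0.7, -1.6, 0.4]
opening: 0.0871
finger_force: 0.0
[0.60759011 0.16943873 0.18083013] [320.32949159 198.3458536 ]
[320.57894737 182.47368421] [309 180  23   6  38] [0.62343223 0.16972698 0.08      ]
```

The centre line agrees, and the visible far cap edge matches x≈0.608. Descend and grip.

```bash
python3 -m pendant '[0,0,0.023,0, 0,0,0.03,0, 0,0,0.03,0, 0,0,0.03,0, 0,0,0.03,0, 0,0,0.011,0, 0,0,0,0, 0,0,0,0]'
python3 -m pendant '[0,0,0,0, 0,0,0,0, 0,0,0,0, 0,0,0,0, 0,0,0,0, 0,0,0,0, 0,0,0,0, 0,0,0,0]' 0.02
python3 -m pendant '[0,0,-0.015,0, 0,0,-0.02,0, 0,0,-0.025,0, 0,0,-0.025,0, 0,0,-0.015,0, 0,0,0,0, 0,0,0,0, 0,0,0,0]'
```

```text
t: 10.07
position: [0.6085, 0.1696, 0.029]
tcp_rot: [0.0, 1.0, -0.001, -0.0]
wrist_force: [-0.3, -0.3, 0.2]
opening: 0.0869
finger_force: 0.0
t: 10.73
position: [0.6081, 0.1704, 0.0287]
tcp_rot: [-0.0, 1.0, 0.0, 0.0]
wrist_force: [-0.3, 0.5, 1.7]
opening: 0.0451
finger_force: 30.0
t: 11.4
position: [0.6074, 0.1699, 0.1272]
tcp_rot: [0.0, 1.0, -0.0, -0.001]
wrist_force: [0.4, 0.0, -1.1]
opening: 0.0454
finger_force: 30.0
```

Held, with its underside at about 98 mm, above every bottle. Carry to the yellow tray (0.4515,-0.081).

```bash
python3 -m pendant '[-0.0195,0.0314,0,0, -0.0195,0.0314,0,0, -0.0195,0.0314,0,0, -0.0195,0.0314,0,0, -0.0195,0.0314,0,0, -0.0195,0.0314,0,0, -0.0195,0.0314,0,0, -0.0195,0.0314,0,0]'
python3 -m pendant '[0,0,0,0, 0,0,0,0, 0,0,0,0]'
python3 - <<'E'
from h import *
st=bot.state();im=bot.capture('wrist');C=cam('wrist',st);u=proj(C,[.4515,-.081,.01]);print(st['position'],u)
cv2.imwrite('pics/c3.png',im[:,:,::-1])
E
```

```text
t: 12.07
position: [0.4499, -0.0822, 0.1271]
tcp_rot: [-0.0, 1.0, -0.0, -0.001]
wrist_force: [0.7, -1.8, -1.3]
opening: 0.045
finger_force: 30.0
t: 12.32
position: [0.4518, -0.0805, 0.1277]
tcp_rot: [-0.0, 1.0, -0.0, -0.001]
wrist_force: [-0.5, 0.4, -1.8]
opening: 0.0453
finger_force: 30.0
[ 0.45176504 -0.08054365  0.12773555] [321.62759956 194.99225083]
```

View pics/c3.png

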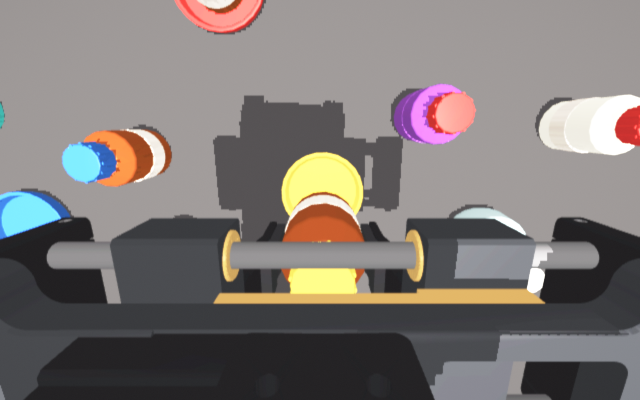

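The yellow tray is at (322,193), directly below the held bottle (predicted (322,195)). Lower it.

```bash
python3 -m pendant '[0,0,0.025,0, 0,0,0.025,0, 0,0,0.02,0, 0,0,0.015,0, 0,0,0.006,0, 0,0,0,0, 0,0,0,0, 0,0,0,0]'
python3 -m pendant '[0,0,0.001,0, 0,0,0.001,0, 0,0,0,0, 0,0,0,0, 0,0,0,0]'
python3 -m pendant '[0,0,0.001,0, 0,0,0,0, 0,0,0,0, 0,0,0,0]'
```

```text
t: 13.03
position: [0.4531, -0.0806, 0.0385]
tcp_rot: [0.0, 1.0, 0.0, 0.001]
wrist_force: [0.7, -0.5, -0.6]
opening: 0.0455
finger_force: 30.0
t: 13.45
position: [0.4522, -0.081, 0.0358]
tcp_rot: [0.0, 1.0, -0.0, 0.0]
wrist_force: [-0.6, 0.2, -1.7]
opening: 0.0451
finger_force: 30.0
t: 13.78
position: [0.4521, -0.0809, 0.0345]
tcp_rot: [-0.0, 1.0, -0.0, -0.0]
wrist_force: [-0.1, 1.1, -1.1]
opening: 0.0454
finger_force: 30.0
```

```bash
python3 -m pendant '[0,0,0.001,0, 0,0,0,0, 0,0,0,0, 0,0,0,0]'; python3 -m pendant '[0,0,0.001,0, 0,0,0,0, 0,0,0,0, 0,0,0,0]'
```

```text
t: 14.12
position: [0.4521, -0.0809, 0.0336]
tcp_rot: [-0.0, 1.0, -0.0, -0.0]
wrist_force: [-0.7, -0.3, -1.7]
opening: 0.0454
finger_force: 30.0
t: 14.45
position: [0.4523, -0.0809, 0.0326]
tcp_rot: [-0.0, 1.0, 0.0, 0.0]
wrist_force: [-0.2, 0.1, 0.1]
opening: 0.0451
finger_force: 30.0
```

```bash
python3 -m pendant '[0,0,0.0008,0, 0,0,0,0, 0,0,0,0, 0,0,0,0]'
```

```text
t: 14.78
position: [0.4524, -0.0809, 0.0326]
tcp_rot: [0.0, 1.0, -0.0, 0.0]
wrist_force: [-4.7, 0.8, 11.4]
opening: 0.0451
finger_force: 30.0
```

Contact. Release, rise, and move above the blue-capped amber bottle (0.493,0.0955).

```bash
python3 -m pendant '[0,0,-0.001,0, 0,0,0,0]'; python3 -m pendant '[0,0,0,0, 0,0,0,0, 0,0,0,0, 0,0,0,0, 0,0,0,0, 0,0,0,0]' 0.087
python3 -m pendant '[0,0,-0.02,0, 0,0,-0.03,0, 0,0,-0.03,0, 0,0,-0.03,0, 0,0,-0.03,0, 0,0,-0.01,0, 0,0,0,0, 0,0,0,0]'
python3 -m pendant '[0.0082,-0.0353,0,0, 0.0082,-0.0353,0,0, 0.0082,-0.0353,0,0, 0.0082,-0.0353,0,0, 0.0082,-0.0353,0,0, 0,0,0,0, 0,0,0,0, 0,0,0,0]'
python3 - <<'E'
from h import *
st=bot.state();im=bot.capture('wrist');C=cam('wrist',st);print(st['position'],proj(C,[.493,.0955,.08]))
c,s=blob(im,'blue',proj(C,[.493,.0955,.08]),30,vmin=120);print(c,s,onz(C,c,.08))
cv2.imwrite('pics/c4.png',im[:,:,::-1])
E
```

```text
t: 14.95
position: [0.4522, -0.0809, 0.0329]
tcp_rot: [0.0, 1.0, -0.0, 0.0]
wrist_force: [0.1, -0.5, -1.4]
opening: 0.0453
finger_force: 30.0
t: 15.45
position: [0.4522, -0.0809, 0.0328]
tcp_rot: [-0.0, 1.0, -0.0, 0.0]
wrist_force: [-0.4, 0.3, 0.3]
opening: 0.0773
finger_force: 0.0
t: 16.12
position: [0.4522, -0.081, 0.1827]
tcp_rot: [0.0, 1.0, -0.0, 0.0]
wrist_force: [0.7, 0.1, 0.0]
opening: 0.0869
finger_force: 0.0
t: 16.78
position: [0.4923, 0.0951, 0.1811]
tcp_rot: [0.0, 1.0, 0.0, -0.001]
wrist_force: [-0.2, -0.3, 0.6]
opening: 0.0868
finger_force: 0.0
[0.49227772 0.09508079 0.18107288] [320.55468513 197.91310969]
[322.52949853 196.8820059 ] [308 182  30  31 678] [0.4940148  0.09361183 0.08      ]
```

View pics/c4.png

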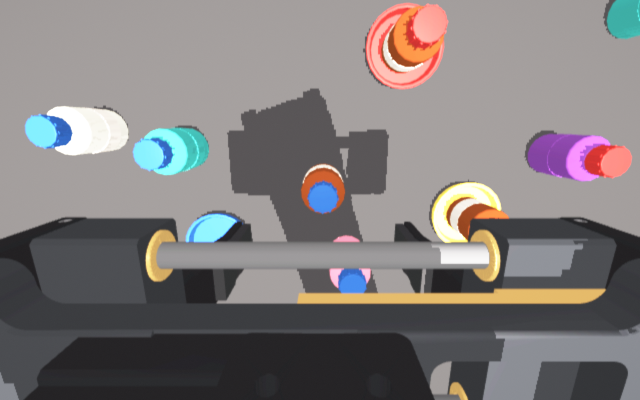

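The amber blue-capped bottle is below at (323,190), with pink at (350,260). The yellow-capped bottle stands in its tray at (466,213) and the red one in its tray at (405,47). Grip and lift.

```bash
python3 -m pendant '[0.001,0.0005,0.023,0, 0,0,0.03,0, 0,0,0.03,0, 0,0,0.03,0, 0,0,0.03,0, 0,0,0.011,0, 0,0,0,0, 0,0,0,0]'
python3 -m pendant '[0,0,0,0, 0,0,0,0, 0,0,0,0, 0,0,0,0, 0,0,0,0, 0,0,0,0, 0,0,0,0, 0,0,0,0]' 0.02
python3 -m pendant '[0,0,-0.015,0, 0,0,-0.02,0, 0,0,-0.025,0, 0,0,-0.025,0, 0,0,-0.015,0, 0,0,0,0, 0,0,0,0, 0,0,0,0]'
```

```text
t: 17.5
position: [0.4941, 0.0944, 0.0291]
tcp_rot: [0.0, 1.0, -0.001, -0.0]
wrist_force: [0.4, -0.3, 0.3]
opening: 0.0869
finger_force: 0.0
t: 18.17
position: [0.4942, 0.0951, 0.0289]
tcp_rot: [0.0, 1.0, -0.0, 0.0]
wrist_force: [-0.4, -0.4, 2.0]
opening: 0.0451
finger_force: 30.0
t: 18.83
position: [0.4934, 0.0949, 0.1276]
tcp_rot: [0.0, 1.0, -0.0, -0.001]
wrist_force: [-0.3, -0.2, -2.5]
opening: 0.0447
finger_force: 30.0
```

```bash
python3 -m pendant '[-0.016,-0.026,0,0, -0.016,-0.026,0,0, -0.016,-0.026,0,0, -0.016,-0.026,0,0, -0.016,-0.0255,0,0, 0,0,0,0, 0,0,0,0, 0,0,0,0]'
python3 - <<'E'
from h import *
st=bot.state();im=bot.capture('wrist');C=cam('wrist',st);print(st['position'],st['tcp_rot'],proj(C,[.414,.2245,.01]))
cv2.imwrite('pics/c5.png',im[:,:,::-1])
E
```

```text
t: 19.5
position: [0.4139, 0.2238, 0.1277]
tcp_rot: [0.0, 1.0, 0.0, -0.001]
wrist_force: [0.2, 0.2, -1.5]
opening: 0.0453
finger_force: 30.0
[0.4138608  0.22380408 0.12772826] [ 4.41322776e-04  9.99999586e-01  1.04933988e-05 -7.95477434e-04] [320.32949981 194.56708386]
```

View pics/c5.png

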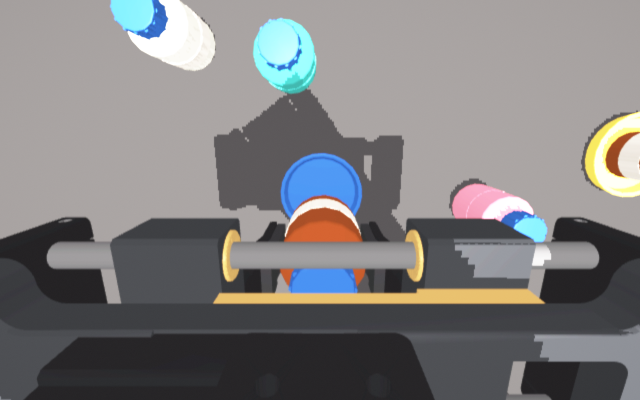

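The bottle is over the blue tray (tray at (321,193), predicted (320,195)). Lower it.

```bash
python3 -m pendant '[0,0,0.025,0, 0,0,0.025,0, 0,0,0.02,0, 0,0,0.015,0, 0,0,0.006,0, 0,0,0,0, 0,0,0,0, 0,0,0,0]'
python3 -m pendant '[0,0,0.001,0, 0,0,0.001,0, 0,0,0,0, 0,0,0,0, 0,0,0,0]'
python3 -m pendant '[0,0,0.001,0, 0,0,0,0, 0,0,0,0, 0,0,0,0]'
```

```text
t: 20.22
position: [0.415, 0.2247, 0.0387]
tcp_rot: [-0.0, 1.0, -0.0, 0.001]
wrist_force: [0.3, 1.2, -1.2]
opening: 0.0451
finger_force: 30.0
t: 20.63
position: [0.4142, 0.2246, 0.0359]
tcp_rot: [-0.0, 1.0, 0.0, 0.0]
wrist_force: [0.2, -0.5, -1.4]
opening: 0.0452
finger_force: 30.0
t: 20.97
position: [0.4141, 0.2246, 0.0347]
tcp_rot: [0.0, 1.0, 0.0, -0.0]
wrist_force: [-0.3, -0.3, -2.6]
opening: 0.0449
finger_force: 30.0
```

```bash
python3 -m pendant '[0,0,0.001,0, 0,0,0,0, 0,0,0,0, 0,0,0,0]'; python3 -m pendant '[0,0,0.001,0, 0,0,0,0, 0,0,0,0, 0,0,0,0]'; python3 -m pendant '[0,0,0.0005,0, 0,0,0,0, 0,0,0,0, 0,0,0,0]'
```

```text
t: 21.3
position: [0.4141, 0.2246, 0.0337]
tcp_rot: [-0.0, 1.0, -0.0, -0.0]
wrist_force: [0.6, 0.7, -2.1]
opening: 0.0454
finger_force: 30.0
t: 21.63
position: [0.4142, 0.2247, 0.0329]
tcp_rot: [-0.0, 1.0, -0.0, 0.0]
wrist_force: [0.3, -0.1, -0.0]
opening: 0.0452
finger_force: 30.0
t: 21.97
position: [0.4143, 0.2247, 0.0328]
tcp_rot: [0.0, 1.0, -0.0, 0.0]
wrist_force: [-1.9, -1.7, 7.7]
opening: 0.0451
finger_force: 30.0
```

Contact. Release, rise clear and check everything.

```bash
python3 -m pendant '[0,0,-0.0005,0, 0,0,0,0]'; python3 -m pendant '[0,0,0,0, 0,0,0,0, 0,0,0,0, 0,0,0,0, 0,0,0,0, 0,0,0,0]' 0.087
python3 -m pendant '[0,0,-0.02,0, 0,0,-0.03,0, 0,0,-0.03,0, 0,0,-0.03,0, 0,0,-0.03,0, 0,0,-0.02,0, 0,0,0,0, 0,0,0,0]'
python3 - <<'E'
from h import *
print(bot.state()['position'])
a=bot.capture('wrist');b=bot.capture('scene')
cv2.imwrite('pics/end.png',np.vstack([cv2.resize(a[:260,:,::-1],None,fx=1.0,fy=1.0),b[110:330,:,::-1]]))
E
```

```text
t: 22.13
position: [0.4142, 0.2246, 0.0329]
tcp_rot: [-0.0, 1.0, 0.0, 0.0]
wrist_force: [-1.0, 0.1, 3.0]
opening: 0.0452
finger_force: 30.0
t: 22.63
position: [0.4141, 0.2246, 0.0327]
tcp_rot: [-0.0, 1.0, -0.0, -0.0]
wrist_force: [0.3, -0.4, 0.3]
opening: 0.0776
finger_force: 0.0
t: 23.3
position: [0.4147, 0.2249, 0.1937]
tcp_rot: [-0.0, 1.0, -0.0, 0.001]
wrist_force: [-0.1, 0.5, -0.3]
opening: 0.0871
finger_force: 0.0
[0.41473469 0.224871   0.19374498]
```

View pics/end.png

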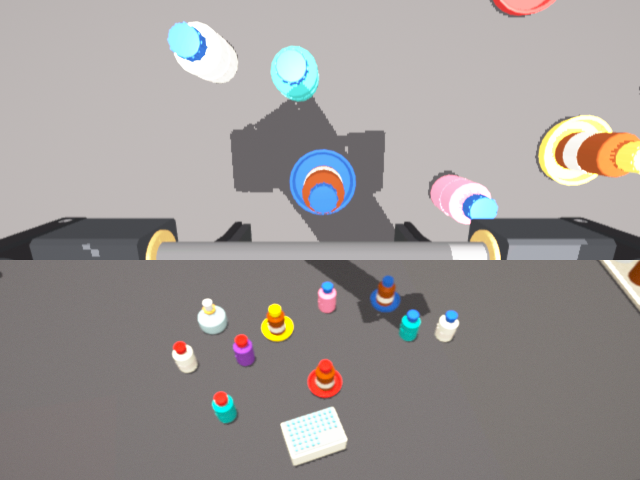

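All three amber bottles stand upright in their matching trays: red (325,380), yellow (277,325) and blue (386,297) in the lower view. The white bottles, burner, tip box and look-alikes are at their original pixels, and the gripper is clear.

```bash
python3 -c "from cell import bot; print(bot.hand_in())"
```

```text
the job is handed in; nothing more can be done
None
```

The job is handed in at about 23 s: the red-, yellow- and blue-capped amber bottles were set down in that order, each upright in its matching tray, and in the final pictures nothing else had moved.

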